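# Lock the tube rotator's rotor shaft to its drive hub

### The arm

A 6-joint arm with a two-finger parallel gripper is mounted at the origin on a cart in front of the work surface, level with it; the furniture and walls round the work are solid. World frame = base frame: x ahead of the robot, y to its left, z up, the work surface at z = 0. Lengths are in mm, angles in rad, forces in N, time in s.
With the tool pointing down it reaches from about 275 to 1000 mm from the base axis. Payload 8.4 kg.
Tool frame: the origin (TCP) lies at the very end of the fingers, on their centre line; the grasp point (between the pads) lies 19 mm behind it; z points along the fingers, x is the direction in which the jaws open and shut, and the axes are right-handed (so a half turn about z gives the same grasp; the last joint's range is limited). The gripper opens to 85 mm and grips with 20 to 120 N. Pads are 22 mm wide; open, the fingers measure 114 mm over their backs; the gripper's body (76 mm by 85 mm) begins 54 mm behind the grasp point. The pads swing forward as they close: fully open they stand 13 mm farther back than shut.
Start: joints at [-1.163, 0.353, 1.633, -0, 1.155, -0.002], TCP at [249.015, -573.253, 231.281] pointing down, gripper open.
Joint ranges: [-2.63, 2.63], [-0.92, 2.1], [0.06, 2.66], [-1.3, 4.44], [0, 2.69], [-3.02, 3.02]. Speed limits (rad/s): [2.22, 2.22, 2.79, 3.14, 3.14, 3.14].

### API

Orientations are given as [roll, pitch, yaw] about the fixed x, y, z axes, in that order (R = Rz(yaw) Ry(pitch) Rx(roll)).
In Python, from rig import sense, grab_frame, calibration, sign_off gives the robot as it stands.
- The arm moves only by the tool servo_tool, never from a script. Its argument "series" is one flat list of numbers, 4 for each row, row after row: the shift along the world's x, y, z in m, then the turn about the world's z in degrees. In form: [x, y, z, yaw, x, y, z, yaw, ...]. A call has 1 to 8 rows; each row shifts and turns the commanded pose from where the row before left it; what a row does not reach is not made up. A row lasts 1/12 s, in which the tool goes at most 41.7 mm and 7.16 degrees, less where a joint would pass 70% of its speed; a pose out of reach is approached as far as the arm can. A call is refused whole if a number of a shift passes 0.0417 or a number of a turn 7.16, either way. A call with a gripper value outside its range is refused whole. "gripper" is the finger opening in m, from 0 to 0.0854, set as the call begins (left out, the last holds). The fingers move at their own pace and stop on an object; "newtons" is the grip in N (left out, the last holds). Time passes only in rows, so rows that do not move let the fingers close. It gives the time, the measured TCP pose, the force and the opening at its end, in the units of the state.
- sense(): the state, without advancing time (a new reading comes with each control period).
- grab_frame(name): name is "scene" or "top"; returns the picture (384x512x3 uint8, blue, green, red); there is no depth.
- calibration(name): a dict with "fx", "fy", "cx", "cy" (pixels), "rvec" (rotation vector, rad) and "tvec" (3), from world to camera coordinates, as OpenCV has them. Camera axes: x right, y down, z forward; pixel columns grow to the right and rows downward; lengths in mm; the calibration is good to about 2 mm. A picture is of the moment at which its call begins. calibration takes no time and is no camera call.
- sign_off(): hands the job in, once; it reports no verdict.
The state is a dict: "clock": time; "qpos": joint angles; "qvel": joint speeds; "joint_efforts": joint torques, N m; "eef_pos": TCP position; "tcp_rot": TCP orientation; "contact_force": force on the tool from outside, world axes, zero at the start; "wrist_torque": the same for the moment, N m; "opening": opening from 0.0 (shut) to 1.0 (fully open).
Only numpy, scipy, OpenCV 4.12 (cv2) and the standard library are available. Lean on these libraries where they do the work, as an engineer would, in place of code of your own. Each camera call takes 0.05 s, during which the arm holds its last target. There are 200 camera calls.

### The job

The rotor of the tube rotator turns loosely in its drive hub. Turn the rotor until the flat on its shaft faces the setscrew in the top of the hub, then tighten that screw firmly with the hex key standing in it, clockwise, until it sits home on the flat with its head flush with the hub and the rotor is locked. Do not force the key, leave it in the screw, and do not disturb the timer, the beaker or the tube lying near.

Things in the scene. Friction and masses are not known exactly. Their poses are not given: they have to be found in the camera images.
- rotator: tube rotator, fixed: grey base 130 x 230 mm, white motor box (104 x 92 mm, top at height 127 mm) at its right (-y) end, aluminium drive hub (68 mm across, 40 mm long, never turns) over the origin, grey pedestal bearing (70 x 20 mm, 140 mm high) 58 mm left of it. Origin on the worktop below the setscrew; y along the shaft to the rotor, z up, x away from the robot (yaw up to 0.35 rad).
- shaft_view (a point): point on the level shaft axis, 105 mm above the worktop, midway in the bare stretch between hub and pedestal, 34 mm left of the screw. The 40 mm steel shaft has one flat (7 mm deep, 30 mm wide), seen here and running on under the screw. It starts on the robot's side: turning the rotor's top away from the robot brings it straight up after 55 to 165 degrees.
- rotor: rotor on the shaft's left end: four equal grey arms in a cross, along its +x, -x, +z, -z, reaching 85 mm from the axis, 10 mm thick (in the turning direction), 24 mm wide (along the shaft), on a 58 mm hub, steel tube clips on the outer face out to 34 mm. Origin on the shaft axis, 130 mm left of the screw; y along the shaft.
- rotor_axis (a point): the rotor's origin again. Rotor and shaft turn as one, either way, without end, under about 1 N at an arm's end, and stay where left. The rotor sits on the shaft at any angle: the arms do not tell where the flat is. If the flat faces the screw within about 40 degrees, tightening turns the shaft square by itself and then holds the rotor; otherwise the screw stops on the round.
- hex_key: steel L-shaped hex key, 10 mm across flats, standing in the setscrew and staying in it; both turn about a vertical axis. Origin: centre of the screw's top face; x along the level long arm, z up. The arm can be pushed round like a crank, full turns, clear of all else. Clockwise from above tightens (steep thread, 14 mm down per turn); the key stays put when let go.
- key_tip (a point): end of the key's long arm, on its centre line, 95 mm from the screw axis and 38 mm above the screw's top face. Pushed at 65 mm radius the key runs at about 3 N or less; once the screw bears, on flat or round alike, the force grows steadily, by some 6 N in half a radian. About 10 N is firm, over 40 N is too much.
- screw_head (a point): centre of the setscrew's top face (20 mm across). It starts 7 to 13 mm proud of the hub, by an unknown number of degrees short of touching; tight on the round of the shaft it is still 4 to 6.5 mm proud; home on the flat, half a turn deeper, it is flush (0.5 to 1.5 mm below the hub's top).
- hub_top (a point): centre of the hub's flat top boss round the screw (32 mm across), 141 mm above the worktop.
- lab_timer: small white bench timer, 64 x 62 x 19 mm, loose, right of the motor box; origin at its underside.
- beaker: clear beaker, 56 mm wide, 70 mm tall, loose, behind the rotator; origin at its underside.
- conical_tube: capped clear tube, 119 x 20 mm, lying loose left of the rotor; origin at its underside.

How it is judged (in metres and radians):
On the way:
1. the setscrew is home on the flat and the hex key is pushed firmly (over 7 N) (z of screw_head in the frame of hub_top below 0.0002 m and contact force between any of the fingers, the arm and hex_key above 7 N), for 0.1 s.
At the end, for the whole second after the job is handed in: The setscrew's head is flush with the hub's top (no more than 0.2 mm proud), which it can only be on the flat of the shaft, and rotor and key are at rest; on the way the key was pushed with over 7 N for 0.1 s with the screw home (z of screw_head in the frame of hub_top below 0.0002 m and angular speed of each of rotor, hex_key below 0.05 rad/s); the robot touches nothing.
It fails at once if the hex key is forced (over 40 N) (contact force between any of the fingers, the arm and hex_key above 40 N).
It fails at once if the timer is disturbed (moved over 20 mm) (distance of lab_timer from where it was at the start of the episode above 0.02 m).
It fails at once if the beaker is disturbed (moved over 20 mm) (distance of beaker from where it was at the start of the episode above 0.02 m).
It fails at once if the tube is disturbed (moved over 20 mm) (distance of conical_tube from where it was at the start of the episode above 0.02 m).
It also fails if it takes over 72 s, if anything falls off the work surface, if the arm or the gripper's body presses on something with over 40 N, if the wrist force passes 120 N, or if a joint passes its speed limit or range.

## Working session

There is one attempt and no reset: what is moved stays moved. The work goes in short steps, Python scripts to look and compute and a tool call to move; the robot and the scene stay as the last step left them, time stands still between calls to the robot, and variables do not carry over. Pictures are saved under pics/ and viewed, about 8 in all and at most 12, crops included, and the job is handed in when it is done.

Besides the shell and the picture viewer there is one more tool, called after "Call:" as name(argument=value, ...), one argument or row to a line, values as JSON. servo_tool: Moves the arm, as the interface text tells. Its arguments: {"type":"object","properties":{"series":{"type":"array"},"gripper":{"type":"number"},"newtons":{"type":"number"}},"required":["series"]}

```bash
ls; mkdir -p pics
python3 - <<'E'
from rig import *
import cv2,numpy as np
s=sense();print(s)
for n in("scene","top"):
    cv2.imwrite(f"pics/{n}0.png",grab_frame(n)); c=calibration(n);print(n,c)
    R=cv2.Rodrigues(np.array(c['rvec'],float))[0];print((-R.T@np.array(c['tvec'])).ravel(),R[2])
E
```

```text
pics
{'clock': 0.0, 'qpos': array([-1.16342240e+00,  3.53618227e-01,  1.63415363e+00,  1.09409921e-05,
        1.15520322e+00, -2.40148771e-03]), 'qvel': array([ 1.15028872e-03, -5.69399555e-04, -5.85192218e-05,  2.73786280e-04,
        1.56685616e-03,  6.69327670e-04]), 'joint_efforts': array([-1.93879554e-03, -6.05267429e+01, -3.42061186e+01, -4.14688111e-05,
        9.57976881e-03, -2.34238911e-05]), 'eef_pos': array([ 248.81142979, -572.80829707,  230.5720316 ]), 'tcp_rot': array([-3.14157933e+00,  1.38239432e-03, -1.16102533e+00]), 'contact_force': array([-0.37492664,  0.14267887, -0.06479953]), 'wrist_torque': array([-0.06577864, -0.04062029, -0.01634349]), 'opening': 0.9995922364415023}
scene {'fx': 460.1990771283382, 'fy': 460.1990771283382, 'cx': 247.21575182495326, 'cy': 191.1922752917581, 'rvec': array([ 0.95086622, -2.22114863,  1.26162975]), 'tvec': array([ 457.76800851,  319.24906404, 1085.2891337 ])}
[-266.71947963  851.74246527  832.29772935] [ 0.63841515 -0.58127715 -0.50452251]
top {'fx': 382.34922421194995, 'fy': 382.34922421194995, 'cx': 260.15662505171366, 'cy': 191.0060061139476, 'rvec': array([ 2.16858653, -2.05844878,  0.20927542]), 'tvec': array([ 48.52591802, 623.82265352, 889.39258431])}
[430.71158222  72.72322049 995.85516162] [ 0.1992645   0.00863577 -0.97990769]
```

Run:
```python
import cv2,numpy as np
a=cv2.imread('pics/scene0.png');b=cv2.imread('pics/top0.png')
cv2.imwrite('pics/s1.png',cv2.resize(a,(800,600),interpolation=cv2.INTER_CUBIC))
cv2.imwrite('pics/t1.png',cv2.resize(b,(800,600),interpolation=cv2.INTER_CUBIC))
```

```text
(no output)
```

View pics/s1.png

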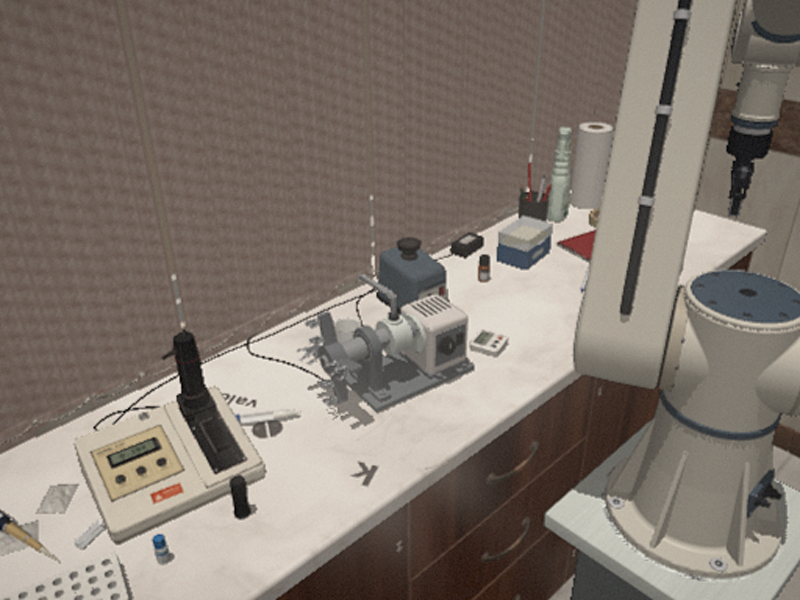

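View pics/t1.png

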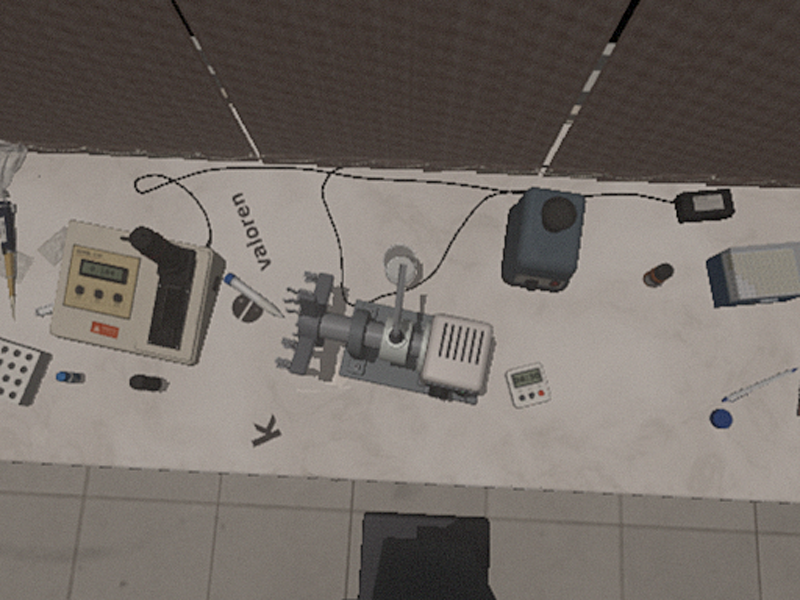

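The scene view shows the rotator at about (400,340), the timer on its right and the tube on its left. In the top view (800 px scale) the screw is near (397,337), the key tip near (403,266), the motor box top at (428..492, 318..395), and the rotor at x≈315. Next I'll take zoomed crops.

```bash
cat > h.py <<'E'
import cv2,numpy as np
from rig import *
def cam(n):
    c=calibration(n);K=np.array([[c['fx'],0,c['cx']],[0,c['fy'],c['cy']],[0,0,1.]])
    return K,np.array(c['rvec'],float),np.array(c['tvec'],float)
def proj(n,P):
    K,r,t=cam(n);return cv2.projectPoints(np.array(P,float).reshape(-1,3),r,t,K,None)[0].reshape(-1,2)
def back(n,uv,z):
    K,r,t=cam(n);R=cv2.Rodrigues(r)[0];C=-R.T@t;d=R.T@np.linalg.inv(K)@np.array([*uv,1.]);return C+d*(z-C[2])/d[2]
def crop(img,x0,y0,w,h,f,name):
    cv2.imwrite(name,cv2.resize(img[y0:y0+h,x0:x0+w],None,fx=f,fy=f,interpolation=cv2.INTER_CUBIC))
E
python3 - <<'E'
from h import *
a=cv2.imread('pics/scene0.png');b=cv2.imread('pics/top0.png')
crop(a,190,165,130,97,6,'pics/s2.png'); crop(b,175,145,150,120,5,'pics/t2.png')
E
```

```text
(no output)
```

View pics/s2.png

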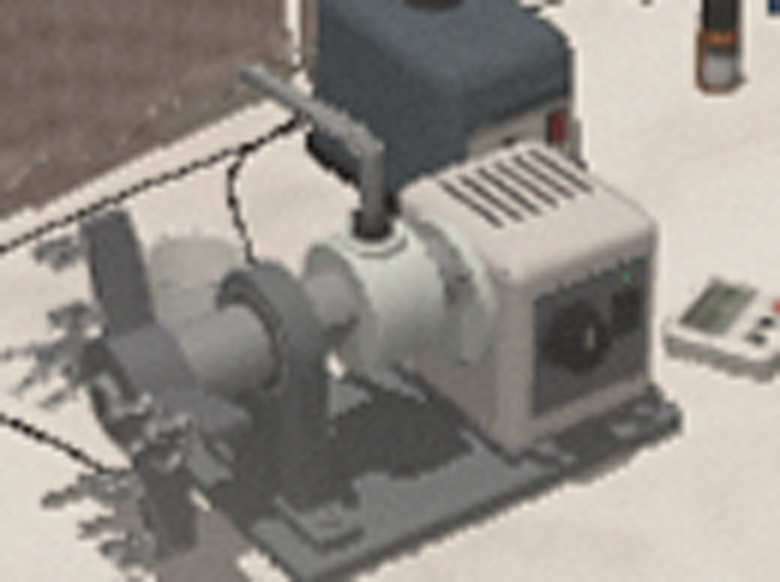

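View pics/t2.png

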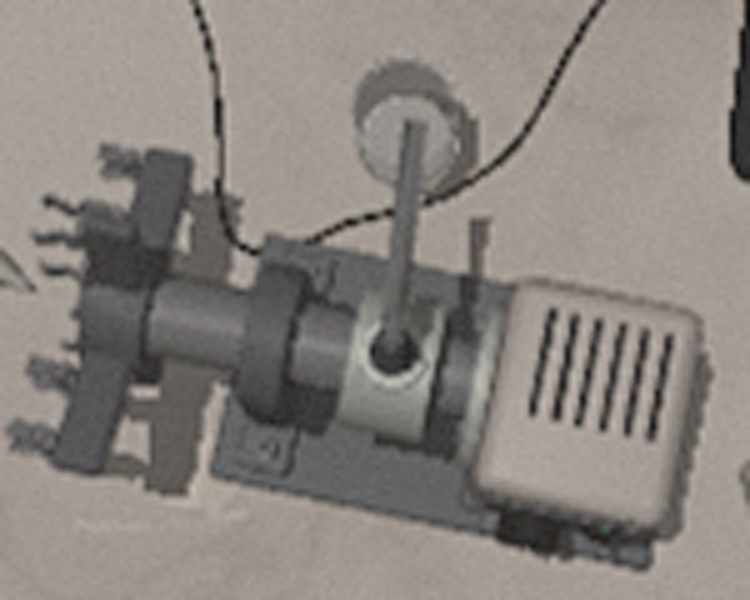

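The crops show the box top corners at crop px ≈(513,283), (702,320), (670,528) and (477,498), the hub boss circle at ≈(393,362), the key tip at ≈(412,125) and the rotor axis at y≈305. The key's arm points away from the robot, over the beaker.

Run:
```python
from h import *
T=lambda u,v:(175+u/5,145+v/5)
for nm,p,z in [("box1",(513,283),125),("box2",(702,320),125),("box3",(670,525),125),("box4",(477,495),125),("boss",(391,360),141),("kelbow",(393,345),185),("ktip",(412,122),188),("base TL",(265,235),12),("base BL",(213,475),12),("ped L top",(272,340),140),("rotor far",(165,155),150),("rotor near",(80,470),100),("shaft at ped L",(250,325),120),("shaft rotorend",(155,315),120),("beaker",(405,130),50)]:
    print(nm,back("top",T(*p),z).round(1))
S=lambda u,v:(190+u/6,165+v/6)
for nm,p,z in [("boss",(380,240),141),("ktip",(245,72),190),("elbow",(375,140),190)]: print("S",nm,back("scene",S(*p),z).round(1))
```

```text
box1 [585.   38.8 125. ]
box2 [572.2 -48.8 125. ]
box3 [478.  -36.6 125. ]
box4 [486.9  50.9 125. ]
boss [544.1  92.8 141. ]
kelbow [544.8  91.3 185. ]
ktip [642.7  88.3 188. ]
base TL [623.7 165.5  12. ]
base BL [497.3 183.5  12. ]
ped L top [550.5 147.  140. ]
rotor far [631.3 200.5 150. ]
rotor near [490.5 235.7 100. ]
shaft at ped L [559.8 159.4 120. ]
shaft rotorend [562.1 203.6 120. ]
beaker [674.5  94.4  50. ]
S boss [539.1  95.8 141. ]
S ktip [640.1  89.6 190. ]
S elbow [547.2  90.5 190. ]
```

```bash
cat >> h.py <<'E'
O=np.array([545.,93.,0]);YAW=-0.14
def W(p,O=O,yaw=YAW):
    c,s=np.cos(yaw),np.sin(yaw);return np.array(p,float).reshape(-1,3)@np.array([[c,s,0],[-s,c,0],[0,0,1]])+O
def avg(n,k=6): return np.mean([grab_frame(n) for _ in range(k)],0).astype(np.uint8)
def circ(y,r,z0=105,N=48):
    t=np.linspace(0,2*np.pi,N);return np.c_[r*np.sin(t),0*t+y,z0+r*np.cos(t)]
def arm(a,y,L=85,h=5):  # a: deg from up toward +x (away)
    a=np.radians(a);d=np.array([np.sin(a),0,np.cos(a)]);n=np.array([np.cos(a),0,-np.sin(a)]);c=np.array([0,y,105.])
    return np.array([c+d*28+n*h,c+d*L+n*h,c+d*L-n*h,c+d*28-n*h])
def over(img,n,polys,x0,y0,w,h,f):
    o=cv2.resize(img[y0:y0+h,x0:x0+w],None,fx=f,fy=f,interpolation=cv2.INTER_CUBIC)
    for P,col in polys:
        q=(proj(n,W(P))+.5-[x0,y0])*f
        cv2.polylines(o,[np.round(q).astype(np.int32)],False,col,1)
    return o
E
python3 - <<'E'
from h import *
a=avg("scene");b=avg("top");cv2.imwrite('pics/sa.png',a);cv2.imwrite('pics/ta.png',b)
R,G,B=(0,0,255),(0,255,0),(255,0,0)
th=np.linspace(0,2*np.pi,40)
polys=[(circ(20,34),R),(circ(-20,34),R),(circ(48,20),G),(circ(20,20),G),(np.c_[16*np.cos(th),16*np.sin(th),0*th+141],B)]
for k in range(4):
    polys.append((arm(-30+90*k,142),R if k else G))
L=over(a,"scene",polys,200,185,80,80,5);Rr=over(b,"top",polys,180,165,80,80,5)
Z=cv2.resize(a[205:229,230:256+6],None,fx=12.5,fy=12.5,interpolation=cv2.INTER_CUBIC)
o=np.zeros((600,800,3),np.uint8);o[:400,:400]=L;o[:400,400:]=Rr
z=cv2.resize(a[204:220,234:264],(375,200),interpolation=cv2.INTER_CUBIC);o[400:,:375]=z
z=cv2.resize(b[200:216,226:256],(375,200),interpolation=cv2.INTER_CUBIC);o[400:,400:775]=z
cv2.imwrite('pics/ov1.png',o)
E
```

```text
(no output)
```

View pics/ov1.png

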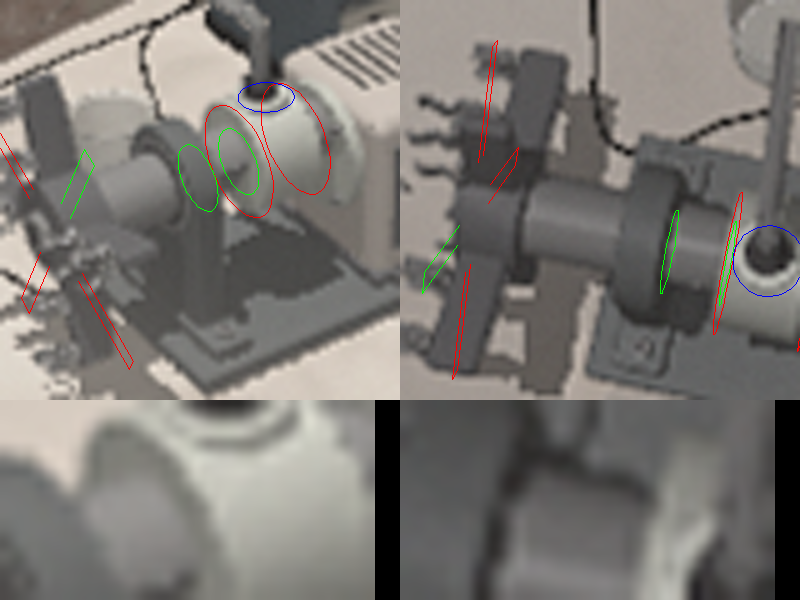

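Run:
```python
from h import *
a=cv2.cvtColor(cv2.imread('pics/sa.png'),6).astype(np.float32);b=cv2.cvtColor(cv2.imread('pics/ta.png'),6).astype(np.float32)
print("meas scene tip (207.5,201) top far (208.6,176.4) near (192.4,239)")
for t in range(0,90,10):
    r=np.radians([t,t+90,t-90]);P=W(np.c_[80*np.sin(r),0*r+130,105+80*np.cos(r)])
    print(t,"S",proj("scene",P).round(0).tolist(),"T",proj("top",P).round(0).tolist())
for n,im in(("scene",a),("top",b)):
    print(n)
    for an in range(-150,91,10):
        v=[]
        for y in(26,30,34,38,42):
            q=proj(n,W([20*np.sin(np.radians(an)),y,105+20*np.cos(np.radians(an))]))[0]
            v.append(int(cv2.remap(im,np.float32([[q[0]]]),np.float32([[q[1]]]),1)[0,0]))
        print(an,q.round(1),v)
```

```text
meas scene tip (207.5,201) top far (208.6,176.4) near (192.4,239)
0 S [[213.0, 205.0], [200.0, 217.0], [230.0, 244.0]] T [[193.0, 202.0], [207.0, 176.0], [192.0, 242.0]]
10 S [[210.0, 203.0], [200.0, 221.0], [230.0, 240.0]] T [[195.0, 196.0], [207.0, 178.0], [191.0, 241.0]]
20 S [[207.0, 202.0], [201.0, 226.0], [229.0, 235.0]] T [[197.0, 191.0], [208.0, 180.0], [190.0, 239.0]]
30 S [[205.0, 202.0], [203.0, 230.0], [227.0, 230.0]] T [[198.0, 186.0], [208.0, 184.0], [190.0, 236.0]]
40 S [[203.0, 203.0], [204.0, 235.0], [225.0, 225.0]] T [[200.0, 181.0], [208.0, 188.0], [189.0, 232.0]]
50 S [[202.0, 205.0], [206.0, 239.0], [223.0, 220.0]] T [[202.0, 178.0], [207.0, 192.0], [190.0, 227.0]]
60 S [[201.0, 207.0], [208.0, 243.0], [221.0, 215.0]] T [[203.0, 176.0], [207.0, 197.0], [190.0, 221.0]]
70 S [[200.0, 210.0], [211.0, 247.0], [218.0, 211.0]] T [[205.0, 175.0], [206.0, 202.0], [191.0, 215.0]]
80 S [[200.0, 213.0], [213.0, 250.0], [215.0, 208.0]] T [[206.0, 175.0], [205.0, 208.0], [192.0, 209.0]]
scene
-150 [242.9 226. ] [109, 134, 203, 134, 72]
-140 [243.5 225.8] [111, 115, 172, 180, 
[... 1303 characters left out ...]
58, 59, 56, 53]
-70 [234.  222.8] [55, 57, 58, 55, 50]
-60 [234. 222.] [56, 55, 60, 55, 47]
-50 [234.1 221. ] [69, 79, 73, 66, 64]
-40 [234.3 219.8] [86, 92, 87, 87, 86]
-30 [234.5 218.5] [93, 95, 96, 95, 95]
-20 [234.7 217. ] [101, 101, 100, 100, 101]
-10 [235.  215.6] [106, 106, 105, 104, 105]
0 [235.3 214.1] [120, 121, 119, 119, 121]
10 [235.6 212.6] [126, 125, 125, 128, 128]
20 [235.9 211.2] [110, 109, 109, 110, 112]
30 [236.3 210. ] [104, 106, 104, 105, 106]
40 [236.6 208.9] [100, 102, 101, 101, 104]
50 [236.8 208.1] [96, 96, 97, 97, 98]
60 [237.1 207.4] [92, 92, 94, 93, 94]
70 [237.3 207. ] [88, 89, 90, 91, 90]
80 [237.4 206.9] [87, 87, 88, 89, 89]
90 [237.5 207. ] [88, 89, 89, 90, 90]
```

Rotor and shaft state, in degrees from straight up (positive away from the robot):

| Item | Estimate |
|---|---|
| Arms | about +15 and every 90° from there |
| Flat's upper edge | about −60 |
| Flat's centre | about −110 |

The shaft therefore needs about 110° of turn. My plan is to push arm A from +15 to +65 and then the next arm from −25 to +35. I'll travel there first with the gripper shut.

Call:
servo_tool(
  series=[0.011,0.033,0.005,2.4,0.011,0.033,0.005,2.4,0.011,0.033,0.005,2.4,0.011,0.033,0.005,2.4,0.011,0.033,0.005,2.4,0.011,0.033,0.005,2.4,0.011,0.033,0.005,2.4,0.011,0.033,0.005,2.4],
  gripper=0,
)

```text
clock: 1.37
eef_pos: [337.2, -307.7, 271.7]
tcp_rot: [-3.141, -0.001, -0.824]
contact_force: [1.0, -1.7, -0.6]
opening: -0.002
```

Call:
servo_tool(
  series=[0.011,0.033,0,2.4,0.011,0.033,0,2.4,0.011,0.033,0,2.4,0.011,0.033,0,2.4,0.011,0.033,0,2.4,0.011,0.033,0,2.4,0.011,0.033,0,2.4,0.011,0.033,0,2.4],
)

```text
clock: 2.03
eef_pos: [425.3, -43.5, 271.6]
tcp_rot: [-3.141, -0.001, -0.489]
contact_force: [1.1, -0.2, 0.9]
opening: 0.001
```

Call:
servo_tool(
  series=[0.011,0.033,0,2.4,0.011,0.033,0,2.4,0.011,0.033,0,2.4,0.011,0.033,0,2.4,0.011,0.033,0,2.4,0.011,0.033,0,2.4,0.011,0.033,0,2.4,0.011,0.033,0,2.4],
)

```text
clock: 2.7
eef_pos: [513.3, 220.7, 271.4]
tcp_rot: [-3.141, -0.0, -0.153]
contact_force: [0.4, -0.8, -0.1]
opening: -0.001
```

Call:
servo_tool(
  series=[0,0.005,-0.021,0,0,0,-0.021,0,0,0,-0.021,0,0,0,-0.021,0,0,0,-0.021,0,0,0,-0.021,0,0.0099,-0.0014,0,0,0.0099,-0.0014,0,0],
)

```text
clock: 3.37
eef_pos: [532.9, 220.7, 144.9]
tcp_rot: [3.141, 0.002, -0.155]
contact_force: [0.0, 0.3, 0.4]
opening: -0.002
```

Call:
servo_tool(
  series=[0.0099,-0.0014,0,0,0.0099,-0.0014,0,0,0.0099,-0.0014,0,0,0.0099,-0.0014,0,0,0.0099,-0.0014,0,0,0.0099,-0.0014,0,0,0.0099,-0.0014,0,0,0,0,0,0],
)

```text
clock: 4.03
eef_pos: [604.4, 210.9, 145.5]
tcp_rot: [-3.141, -0.002, -0.156]
contact_force: [0.3, 0.2, 0.1]
opening: 0.0
```

Run:
```python
from h import *
a=avg("scene",3);b=avg("top",3)
o=np.zeros((400,800,3),np.uint8);polys=[(arm(60+90*k,130),(0,0,255) if k else (0,255,0)) for k in range(4)]
o[:,:400]=over(a,"scene",polys,190,175,80,80,5);o[:,400:]=over(b,"top",polys,180,165,80,80,5);cv2.imwrite('pics/p1.png',o)
```

```text
(no output)
```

View pics/p1.png

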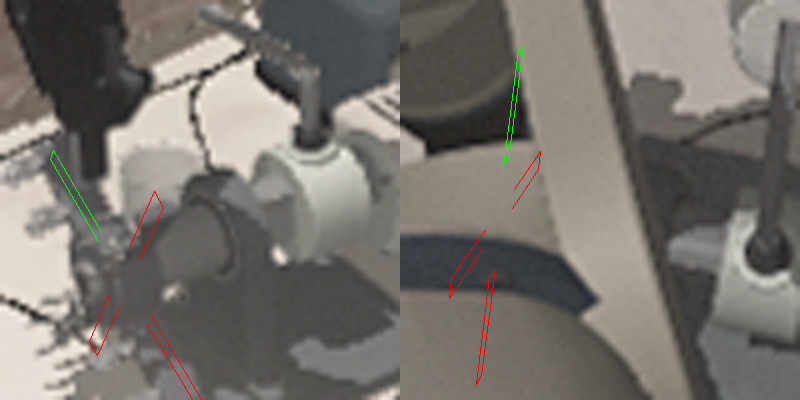

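The picture shows that arm A was pushed round to about +58°, close to the green overlay, at negligible force. I'll lift over now and push the next arm.

Call:
servo_tool(
  series=[-0.006,0.001,0.015,0,0,0,0.03,0,0,0,0.03,0,0,0,0.015,0,-0.0297,0.0042,0,0,-0.0297,0.0042,0,0,-0.0297,0.0042,0,0,-0.0297,0.0042,0,0],
)

```text
clock: 5.0
eef_pos: [475.5, 229.0, 236.4]
tcp_rot: [-3.141, -0.001, -0.156]
contact_force: [-0.0, 0.7, 0.6]
opening: -0.002
```

Call:
servo_tool(
  series=[0,0,-0.025,0,0,0,-0.025,0,0,0,-0.025,0,0.0099,-0.0014,0,0,0.0099,-0.0014,0,0,0.0099,-0.0014,0,0,0.0099,-0.0014,0,0,0.0099,-0.0014,0,0],
)

```text
clock: 5.67
eef_pos: [525.5, 223.6, 166.5]
tcp_rot: [-3.139, 0.005, -0.157]
contact_force: [-2.0, -1.2, 0.2]
opening: -0.0
```

Call:
servo_tool(
  series=[0.0099,-0.0014,0,0,0.0099,-0.0014,0,0,0.0099,-0.0014,0,0,0.0099,-0.0014,0,0,0.0099,-0.0014,0,0,0,0,0,0],
)

```text
clock: 6.17
eef_pos: [578.5, 214.6, 160.2]
tcp_rot: [-3.141, -0.001, -0.157]
contact_force: [0.2, 0.1, -0.0]
opening: 0.0
```

Call:
servo_tool(
  series=[-0.0099,0.0014,0.02,0,-0.0099,0.0014,0.03,0,-0.03,0.014,0.03,0,-0.03,0.03,0,0,-0.03,0.03,0,0,-0.03,0.03,0,0,-0.03,0.03,0,0,-0.03,0.03,0,0],
)

```text
clock: 6.83
eef_pos: [379.6, 379.0, 238.3]
tcp_rot: [3.141, 0.0, -0.156]
contact_force: [1.6, 0.2, 0.7]
opening: 0.001
```

Run:
```python
from h import *
a=avg("scene");b=avg("top");cv2.imwrite('pics/sb.png',a);cv2.imwrite('pics/tb.png',b)
ga,gb=[cv2.cvtColor(i,6).astype(np.float32) for i in(a,b)]
for n,im in(("scene",ga),("top",gb)):
    print(n)
    for an in range(-130,91,10):
        v=[]
        for y in(26,30,34,38,42):
            q=proj(n,W([20*np.sin(np.radians(an)),y,105+20*np.cos(np.radians(an))]))[0]
            v.append(int(cv2.remap(im,np.float32([[q[0]]]),np.float32([[q[1]]]),1)[0,0]))
        print(an,v)
o=np.zeros((600,800,3),np.uint8);polys=[(arm(30+90*k,130),(0,0,255) if k else (0,255,0)) for k in range(4)]
o[:400,:400]=over(a,"scene",polys,190,175,80,80,5);o[:400,400:]=over(b,"top",polys,180,165,80,80,5)
o[400:,:375]=cv2.resize(a[204:220,234:264],(375,200),interpolation=cv2.INTER_CUBIC)
o[400:,400:775]=cv2.resize(b[206:222,224:254],(375,200),interpolation=cv2.INTER_CUBIC)
cv2.imwrite('pics/p2.png',o)
```

```text
scene
-130 [116, 115, 142, 219, 131]
-120 [119, 110, 117, 171, 169]
-110 [113, 105, 103, 120, 155]
-100 [109, 94, 92, 87, 118]
-90 [107, 90, 88, 87, 92]
-80 [106, 93, 93, 92, 93]
-70 [104, 96, 102, 103, 94]
-60 [130, 133, 139, 148, 143]
-50 [149, 154, 154, 158, 151]
-40 [143, 155, 155, 156, 154]
-30 [144, 155, 155, 155, 148]
-20 [144, 155, 156, 155, 139]
-10 [146, 156, 155, 153, 139]
0 [145, 156, 154, 153, 136]
10 [145, 154, 154, 153, 127]
20 [150, 154, 153, 141, 122]
30 [152, 153, 151, 130, 119]
40 [154, 152, 143, 123, 120]
50 [153, 153, 132, 119, 121]
60 [154, 148, 125, 120, 122]
70 [154, 139, 121, 120, 121]
80 [148, 127, 119, 119, 119]
90 [137, 119, 117, 117, 117]
top
-130 [69, 64, 60, 63, 56]
-120 [58, 58, 60, 55, 54]
-110 [55, 60, 61, 57, 55]
-100 [56, 61, 61, 58, 55]
-90 [56, 61, 61, 58, 55]
-80 [55, 60, 61, 57, 54]
-70 [53, 61, 58, 55, 52]
-60 [66, 67, 67, 63, 53]
-50 [92, 95, 95, 89, 106]
-40 [109, 112, 109, 109, 117]
-30 [109, 111, 110, 111, 102]
-20 [109, 110, 110, 111, 105]
-10 [110, 109, 110, 109, 114]
0 [111, 110, 111, 111, 114]
10 [107, 110, 108, 110, 111]
20 [107, 109, 110, 108, 111]
30 [108, 111, 110, 109, 110]
40 [105, 107, 109, 106, 109]
50 [98, 100, 103, 100, 103]
60 [92, 95, 96, 95, 97]
70 [89, 93, 92, 93, 94]
80 [88, 91, 91, 92, 92]
90 [88, 92, 91, 93, 93]
```

View pics/p2.png

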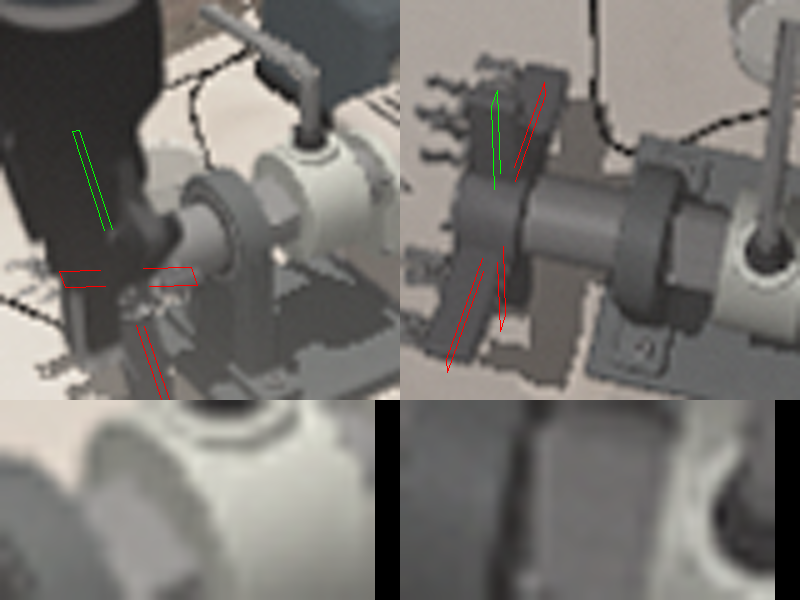

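Seen from the top, shading is even from −50° to +45°, with symmetric edges, so the flat faces up to within about 10°. The key is untouched. Next I'll work out the circle for pushing the key.

Run:
```python
import numpy as np
R=68;b=27-6*np.arange(0,73);p=R*np.c_[np.cos(np.radians(b)),np.sin(np.radians(b))];d=np.diff(p,axis=0)/1000
for i in range(0,72,8): print(b[i],(p[i]+[545,93]).round(0),[float(x) for r in d[i:i+8] for x in (round(r[0],4),round(r[1],4),0,0)])
```

```text
27 [606. 124.] [0.0029, -0.0065, 0.0, 0.0, 0.0022, -0.0068, 0.0, 0.0, 0.0015, -0.007, 0.0, 0.0, 0.0007, -0.0071, 0.0, 0.0, 0.0, -0.0071, 0.0, 0.0, -0.0007, -0.0071, 0.0, 0.0, -0.0015, -0.007, 0.0, 0.0, -0.0022, -0.0068, 0.0, 0.0]
-21 [608.  69.] [-0.0029, -0.0065, 0.0, 0.0, -0.0036, -0.0062, 0.0, 0.0, -0.0042, -0.0058, 0.0, 0.0, -0.0048, -0.0053, 0.0, 0.0, -0.0053, -0.0048, 0.0, 0.0, -0.0058, -0.0042, 0.0, 0.0, -0.0062, -0.0036, 0.0, 0.0, -0.0065, -0.0029, 0.0, 0.0]
-69 [569.  30.] [-0.0068, -0.0022, 0.0, 0.0, -0.007, -0.0015, 0.0, 0.0, -0.0071, -0.0007, 0.0, 0.0, -0.0071, 0.0, 0.0, 0.0, -0.0071, 0.0007, 0.0, 0.0, -0.007, 0.0015, 0.0, 0.0, -0.0068, 0.0022, 0.0, 0.0, -0.0065, 0.0029, 0.0, 0.0]
-117 [514.  32.] [-0.0062, 0.0036, 0.0, 0.0, -0.0058, 0.0042, 0.0, 0.0, -0.0053, 0.0048, 0.0, 0.0, -0.0048, 0.0053, 0.0, 0.0, -0.0042, 0.0058, 0.0, 0.0, -0.0036, 0.0062, 0.0, 0.0, -0.0029, 0.0065, 0.0, 0.0, -0.0022, 0.0068, 0.0, 0.0]
-165 [479.  75.] [-0.0015, 0.007, 0.0, 0.0, -0.0007, 0.0071, 0.0, 0.0, 0.0, 0.0071, 0.0, 0.0, 0.0007, 0.0071, 0.0, 0.0, 0.0015, 0.007, 0.0, 0.0, 0.0022, 0.0068, 0.0
[... 281 characters left out ...]
0]
-261 [534. 160.] [0.0071, 0.0007, 0.0, 0.0, 0.0071, 0.0, 0.0, 0.0, 0.0071, -0.0007, 0.0, 0.0, 0.007, -0.0015, 0.0, 0.0, 0.0068, -0.0022, 0.0, 0.0, 0.0065, -0.0029, 0.0, 0.0, 0.0062, -0.0036, 0.0, 0.0, 0.0058, -0.0042, 0.0, 0.0]
-309 [588. 146.] [0.0053, -0.0048, 0.0, 0.0, 0.0048, -0.0053, 0.0, 0.0, 0.0042, -0.0058, 0.0, 0.0, 0.0036, -0.0062, 0.0, 0.0, 0.0029, -0.0065, 0.0, 0.0, 0.0022, -0.0068, 0.0, 0.0, 0.0015, -0.007, 0.0, 0.0, 0.0007, -0.0071, 0.0, 0.0]
-357 [613.  97.] [0.0, -0.0071, 0.0, 0.0, -0.0007, -0.0071, 0.0, 0.0, -0.0015, -0.007, 0.0, 0.0, -0.0022, -0.0068, 0.0, 0.0, -0.0029, -0.0065, 0.0, 0.0, -0.0036, -0.0062, 0.0, 0.0, -0.0042, -0.0058, 0.0, 0.0, -0.0048, -0.0053, 0.0, 0.0]
```

Call:
servo_tool(
  series=[0.0226,-0.0255,0,0,0.0226,-0.0255,0,0,0.0226,-0.0255,0,0,0.0226,-0.0255,0,0,0.0226,-0.0255,0,0,0.0226,-0.0255,0,0,0.0226,-0.0255,0,0,0.0226,-0.0255,0,0],
)

```text
clock: 8.1
eef_pos: [563.2, 172.1, 238.3]
tcp_rot: [-3.142, -0.0, -0.157]
contact_force: [-0.1, 1.6, 0.2]
opening: -0.002
```

Call:
servo_tool(
  series=[0.0226,-0.0255,0,0,0.0226,-0.0255,0,0,0,0,0,0,0,0,0,0],
)

```text
clock: 8.43
eef_pos: [608.1, 121.3, 237.9]
tcp_rot: [3.141, 0.0, -0.159]
contact_force: [0.4, 0.6, 0.1]
opening: 0.002
```

Call:
servo_tool(
  series=[-0.0025,0.0026,-0.0195,0,0,0,-0.0195,0,0,0,-0.0195,0,0,0,-0.0195,0,0,0,0,0,0,0,0,0],
)

```text
clock: 8.93
eef_pos: [603.5, 126.2, 159.7]
tcp_rot: [3.141, 0.002, -0.155]
contact_force: [0.7, 0.7, 0.6]
opening: 0.001
```

Call:
servo_tool(
  series=[0.0029,-0.0065,0,0,0.0022,-0.0068,0,0,0.0015,-0.007,0,0,0.0007,-0.0071,0,0,0,-0.0071,0,0,-0.0007,-0.0071,0,0,-0.0015,-0.007,0,0,-0.0022,-0.0068,0,0],
)

```text
clock: 9.6
eef_pos: [607.7, 69.7, 160.4]
tcp_rot: [-3.141, -0.0, -0.156]
contact_force: [-0.7, 4.5, 0.1]
opening: 0.004
```

The force is 4.5 N, so the key is turning. I'll go on around the circle.

Call:
servo_tool(
  series=[-0.0029,-0.0065,0,0,-0.0036,-0.0062,0,0,-0.0042,-0.0058,0,0,-0.0048,-0.0053,0,0,-0.0053,-0.0048,0,0,-0.0058,-0.0042,0,0,-0.0062,-0.0036,0,0,-0.0065,-0.0029,0,0],
)

```text
clock: 10.27
eef_pos: [568.0, 30.5, 160.4]
tcp_rot: [3.141, -0.001, -0.156]
contact_force: [2.7, 1.9, -0.0]
opening: -0.001
```

Call:
servo_tool(
  series=[-0.0068,-0.0022,0,0,-0.007,-0.0015,0,0,-0.0071,-0.0007,0,0,-0.0071,0,0,0,-0.0071,0.0007,0,0,-0.007,0.0015,0,0,0,0,0,0],
)

```text
clock: 10.85
eef_pos: [524.3, 28.9, 160.1]
tcp_rot: [3.141, 0.002, -0.155]
contact_force: [1.4, -1.2, -0.2]
opening: 0.001
```

Call:
servo_tool(
  series=[-0.0068,0.0022,0,0,-0.0065,0.0029,0,0,-0.0062,0.0036,0,0,-0.0058,0.0042,0,0,-0.0053,0.0048,0,0,-0.0048,0.0053,0,0,-0.0042,0.0058,0,0,-0.0036,0.0062,0,0],
)

```text
clock: 11.52
eef_pos: [482.3, 64.3, 160.2]
tcp_rot: [3.141, 0.0, -0.156]
contact_force: [3.2, -3.1, -0.3]
opening: -0.004
```

Call:
servo_tool(
  series=[-0.0029,0.0065,0,0,-0.0022,0.0068,0,0,-0.0015,0.007,0,0,-0.0007,0.0071,0,0],
)

```text
clock: 11.85
eef_pos: [475.2, 91.8, 160.1]
tcp_rot: [3.141, 0.001, -0.156]
contact_force: [1.7, -4.0, 0.6]
opening: 0.002
```

Call:
servo_tool(
  series=[0,0.0071,0,0,0.0007,0.0071,0,0,0.0015,0.007,0,0,0.0022,0.0068,0,0,0,0,0,0],
)

```text
clock: 12.27
eef_pos: [480.5, 120.5, 160.3]
tcp_rot: [-3.141, 0.0, -0.155]
contact_force: [-0.0, -0.7, -0.3]
opening: 0.002
```

Call:
servo_tool(
  series=[0.0029,0.0065,0,0,0.0036,0.0062,0,0,0.0042,0.0058,0,0,0,0,0,0],
)

```text
clock: 12.6
eef_pos: [491.7, 138.8, 160.2]
tcp_rot: [-3.141, -0.0, -0.156]
contact_force: [-0.5, -1.1, -0.3]
opening: -0.0
```

Call:
servo_tool(
  series=[0.0048,0.0053,0,0,0.0053,0.0048,0,0,0.0058,0.0042,0,0,0.0062,0.0036,0,0,0,0,0,0],
)

```text
clock: 13.02
eef_pos: [514.4, 156.6, 160.4]
tcp_rot: [-3.141, -0.001, -0.156]
contact_force: [-1.1, -0.9, -0.2]
opening: -0.004
```

Call:
servo_tool(
  series=[0.0065,0.0029,0,0,0.0068,0.0022,0,0,0.007,0.0015,0,0,0,0,0,0],
)

```text
clock: 13.35
eef_pos: [534.9, 162.7, 160.4]
tcp_rot: [-3.141, -0.001, -0.156]
contact_force: [-1.3, -0.4, -0.4]
opening: -0.003
```

Call:
servo_tool(
  series=[0.0071,0.0007,0,0,0.0071,0,0,0,0.0071,-0.0007,0,0,0.007,-0.0015,0,0,0,0,0,0],
)

```text
clock: 13.77
eef_pos: [562.3, 160.5, 159.9]
tcp_rot: [3.141, 0.001, -0.156]
contact_force: [-3.9, 0.5, -0.2]
opening: -0.003
```

Call:
servo_tool(
  series=[0.0068,-0.0022,0,0,0.0065,-0.0029,0,0,0.0062,-0.0036,0,0,0.0058,-0.0042,0,0,0,0,0,0],
)

```text
clock: 14.18
eef_pos: [585.9, 147.7, 159.4]
tcp_rot: [3.142, 0.003, -0.156]
contact_force: [-6.8, 2.5, -1.7]
opening: -0.001
```

It is bearing now, at 3.9 then 7.2 N. I'll push on gently.

Call:
servo_tool(
  series=[0.0053,-0.0048,0,0,0.0048,-0.0053,0,0,0,0,0,0],
)

```text
clock: 14.43
eef_pos: [595.4, 138.0, 159.2]
tcp_rot: [-3.141, 0.004, -0.156]
contact_force: [-8.6, 4.2, -2.5]
opening: -0.003
```

Call:
servo_tool(
  series=[0.0042,-0.0058,0,0,0.0036,-0.0062,0,0,0,0,0,0,0,0,0,0],
)

```text
clock: 14.77
eef_pos: [603.0, 126.9, 159.2]
tcp_rot: [-3.14, 0.004, -0.157]
contact_force: [-8.7, 6.8, -3.6]
opening: -0.0
```

Run:
```python
from h import *
a=avg("scene");b=avg("top");o=np.zeros((520,800,3),np.uint8)
P=a[180:232,225:265];cv2.imwrite('pics/sc.png',a)
o[:520,:400]=cv2.resize(P,(400,520),interpolation=cv2.INTER_CUBIC)
P=cv2.imread('pics/sa.png')[180:232,225:265]
o[:520,400:]=cv2.resize(P,(400,520),interpolation=cv2.INTER_CUBIC);cv2.imwrite('pics/p3.png',o)
print(sense()['contact_force'])
```

```text
[-6.90654947  7.42032847 -3.70541138]
```

View pics/p3.png

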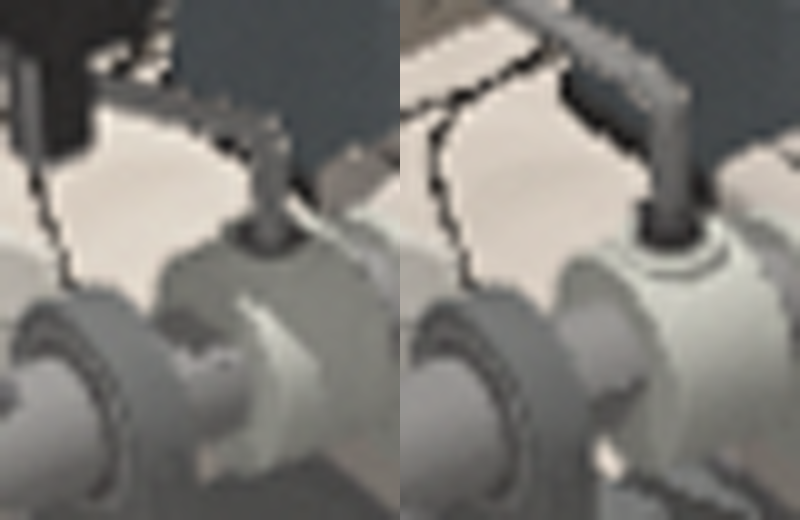

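The screw's dark rim has sunk into the boss: the elbow moved from about (680,95) to (270,140) in the crops. The key has turned about 335°, or about 13 mm, so it can only be on the flat. I'll add a little more push and then back off.

Call:
servo_tool(
  series=[0.0029,-0.0065,0,0,0.0022,-0.0068,0,0,0,0,0,0,0,0,0,0],
)

```text
clock: 15.7
eef_pos: [608.0, 114.4, 159.1]
tcp_rot: [-3.139, 0.004, -0.157]
contact_force: [-7.4, 10.5, -3.9]
opening: 0.001
```

Call:
servo_tool(
  series=[0.0015,-0.004,0,0,0,0,0,0,0,0,0,0,0,0,0,0],
)

```text
clock: 16.03
eef_pos: [609.2, 111.0, 159.0]
tcp_rot: [-3.138, 0.005, -0.156]
contact_force: [-8.9, 13.0, -4.6]
opening: -0.001
```

Call:
servo_tool(
  series=[-0.002,0.006,0,0,-0.004,0.009,0,0,0,0,0.02,0,0,0,0.03,0,0,0,0.035,0,-0.02,-0.02,0.01,0,-0.025,-0.03,0,0,-0.025,-0.03,0,0],
)

```text
clock: 16.7
eef_pos: [536.6, 43.3, 256.9]
tcp_rot: [-3.14, -0.005, -0.154]
contact_force: [0.4, -1.2, 0.1]
opening: 0.0
```

Call:
servo_tool(
  series=[-0.025,-0.033,0,0,-0.025,-0.033,0,0,-0.025,-0.033,0,0,-0.025,-0.033,0,0,-0.025,-0.033,0,0,-0.025,-0.033,0,0,-0.025,-0.033,0,0,0,0,0,0],
)

```text
clock: 17.37
eef_pos: [357.5, -192.7, 256.0]
tcp_rot: [3.138, -0.002, -0.161]
contact_force: [0.1, 1.0, -0.1]
opening: 0.003
```

Run:
```python
from h import *
a=avg("scene");b=avg("top");o=np.zeros((560,800,3),np.uint8);cv2.imwrite('pics/sd.png',a);cv2.imwrite('pics/td.png',b)
o[:,:400]=cv2.resize(a[184:240,225:265],(400,560),interpolation=cv2.INTER_CUBIC)
o[:320,400:]=cv2.resize(b[165:229,190:270],(400,320),interpolation=cv2.INTER_CUBIC)
o[320:,400:]=cv2.resize(cv2.imread('pics/sa.png')[200:224,235:275],(400,240),interpolation=cv2.INTER_CUBIC);cv2.imwrite('pics/p4.png',o)
a0=cv2.imread('pics/sa.png');b0=cv2.imread('pics/ta.png')
# loose things: image shift of patches around timer, beaker, tube (top view)
for nm,(x,y,w,h) in dict(timer=(318,228,40,38),beaker=(240,152,32,34),tube=(138,168,46,40)).items():
    p=cv2.cvtColor(b0,6)[y:y+h,x:x+w].astype(np.float32);q=cv2.cvtColor(b,6)[y:y+h,x:x+w].astype(np.float32)
    print(nm,cv2.phaseCorrelate(p,q),abs(p-q).mean())
s=sense();print(s['clock'],s['contact_force'])
```

```text
timer ((0.010693948163240208, -0.0932745981001517), 1.0125730335712433) 3.0592105
beaker ((0.034254285721114996, 0.11256744444031952), 0.9512250882883867) 6.4273896
tube ((0.020160313284851128, 0.013596873018894229), 1.0123043743272622) 3.4711957
17.9667 [ 0.27079077 -0.42583715 -0.26079232]
```

View pics/p4.png

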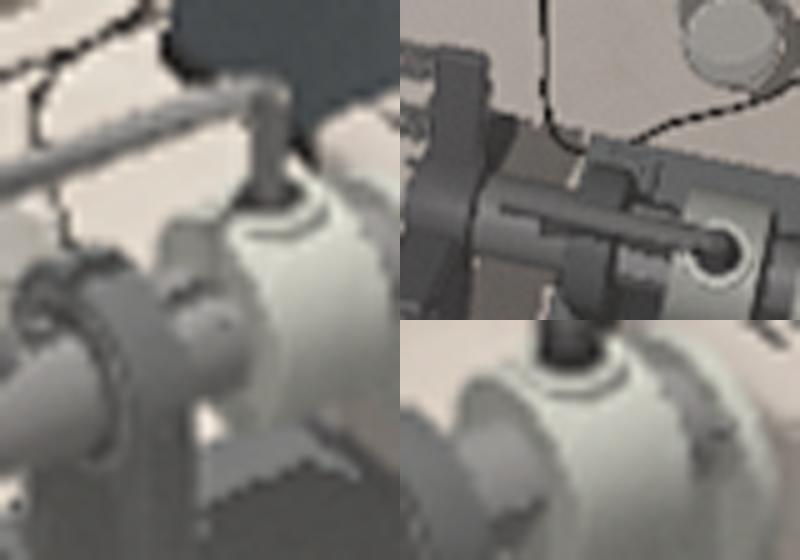

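The head now looks flush in the boss and the loose things have not moved. But after release the key arm points left, from top-view crop (715,245) to (505,205), so it sprang back from where I pushed it. I'll measure its angle and the head height.

Run:
```python
from h import *
from scipy.optimize import least_squares
# fit line of key arm in both views before/after: model tip=(axis + 95*u, z=179+h), elbow=(axis, z=179+h)
def fit(ts,te,ss,se):
    def f(p):
        x,y,th,h=p;z=179+h;P=[[x+95*np.cos(th),y+95*np.sin(th),z],[x,y,z]]
        return np.r_[(proj("top",P)-[ts,te]).ravel(),(proj("scene",P)-[ss,se]).ravel()]
    r=least_squares(f,[545,93,0 if ts[1]<200 else 1.4,5]);print(r.x.round(2),np.degrees(r.x[2]).round(1),r.fun.round(1))
# before: top crop t2 (175,145,f5); scene crop s2 (190,165,f6)
fit((175+412/5,145+122/5),(175+393/5,145+345/5),(190+243/6,165+72/6),(190+372/6,165+140/6))
# after: top p4 (190,165,f5) ; scene p4 (225,184,f10)
S=cv2.imread('pics/sd.png');T=cv2.imread('pics/td.png')
o=np.zeros((600,800,3),np.uint8)
o[:300,:400]=cv2.resize(S[185:215,205:255][:30,:40+10],(400,300),interpolation=cv2.INTER_CUBIC)
o[:300,400:]=cv2.resize(T[195:225,205:265],(400,300),interpolation=cv2.INTER_CUBIC)
o[300:,:400]=cv2.resize(S[195:215,240:270],(400,300),interpolation=cv2.INTER_CUBIC)
o[300:,400:]=cv2.resize(cv2.imread('pics/sa.png')[195:215,240:270],(400,300),interpolation=cv2.INTER_CUBIC)
cv2.imwrite('pics/p5.png',o)
# predicted head-disc ellipse rows for proud h (centre col): far and near edges
C=np.array(proj("scene",W([0,0,141])))[0];print("boss ctr",C)
th=np.linspace(0,2*np.pi,90)
for h in(-2,0,3,6,10):
    q=proj("scene",W(np.c_[10*np.cos(th),10*np.sin(th),0*th+141+h]));print(h,"rows",q[:,1].min().round(1),q[:,1].max().round(1))
```

```text
[ 5.4601e+02  9.1580e+01 -3.0000e-02  1.1190e+01] -1.6 [-0.3  0.5 -0.2 -0.9  0.3 -0.2  0.5  0.2]
boss ctr [252.62880276 203.85198335]
-2 rows 202.6 206.3
0 rows 202.0 205.7
3 rows 201.1 204.8
6 rows 200.2 203.9
10 rows 199.0 202.7
```

View pics/p5.png

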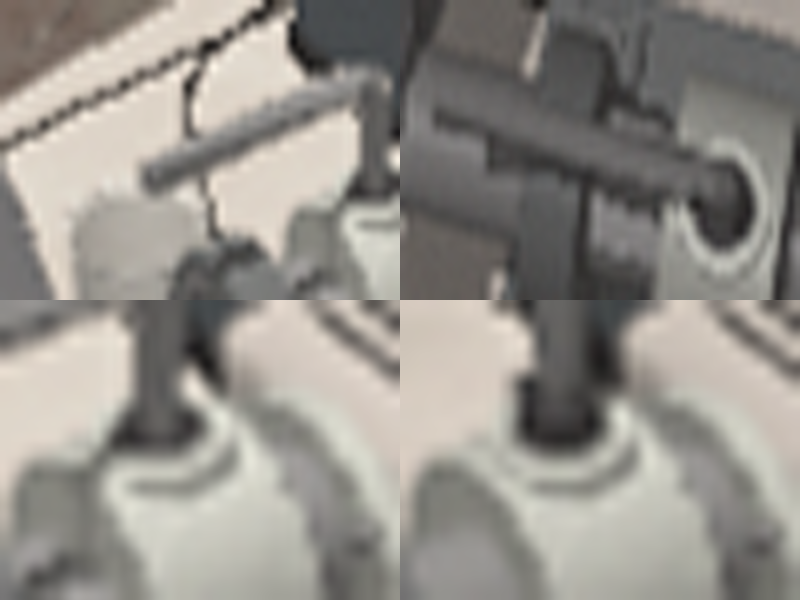

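Run:
```python
from h import *
from scipy.optimize import least_squares
ts,te,ss,se=(210.3,205),(251.5,213.3),(224.4,202.8),(251.2,193.3)
def f(p):
    x,y,th,h=p;z=179+h;P=[[x+95*np.cos(th),y+95*np.sin(th),z],[x,y,z]]
    return np.r_[(proj("top",P)-[ts,te]).ravel(),(proj("scene",P)-[ss,se]).ravel()]
r=least_squares(f,[545,93,1.4,0]);print(r.x.round(2),np.degrees(r.x[2]).round(1),r.fun.round(1))
s=sense();print(s['clock'],s['eef_pos'],s['qpos'])
b=np.array([140,134,128,122,116,110,104,98,92,86,80,74,68,62,56,50]);p=70*np.c_[np.cos(np.radians(b)),np.sin(np.radians(b))]+[545.5,92.5]
for q,d in zip(p[1:],np.diff(p,axis=0)):print(q.round(0),d.round(1))
print(p[0])
```

```text
[546.99  93.66   1.43  -1.85] 82.0 [-0.7  0.2  1.1  0.1 -1.2  0.6  0.6 -0.6]
17.9667 [ 360.68083825 -187.05501323  255.16989913] [-4.82145200e-01 -2.74769242e-02  2.03956625e+00  3.11271828e-05
  1.12966298e+00 -3.27865894e-01]
[497. 143.] [5.  5.4]
[502. 148.] [5.5 4.8]
[508. 152.] [6.  4.2]
[515. 155.] [6.4 3.6]
[522. 158.] [6.7 2.9]
[529. 160.] [7.  2.1]
[536. 162.] [7.2 1.4]
[543. 162.] [7.3 0.6]
[550. 162.] [ 7.3 -0.1]
[558. 161.] [ 7.3 -0.9]
[565. 160.] [ 7.1 -1.6]
[572. 157.] [ 6.9 -2.4]
[578. 154.] [ 6.6 -3.1]
[585. 151.] [ 6.3 -3.8]
[590. 146.] [ 5.9 -4.4]
[491.87688898 137.49513268]
```

The fit puts the key at 82° and the head at about −1.9 mm. The turn count puts it at about +0.4 mm, so the two disagree around flush. I'll reseat the key: push it firmly again, then back off slowly so it can't snap back.

Call:
servo_tool(
  series=[0.015,0.034,0,0,0.015,0.034,0,0,0.015,0.034,0,0,0.015,0.034,0,0,0.015,0.034,0,0,0.015,0.034,0,0,0.015,0.034,0,0,0.015,0.034,0,0],
)

```text
clock: 18.63
eef_pos: [480.7, 86.7, 255.3]
tcp_rot: [3.142, -0.0, -0.155]
contact_force: [-0.1, -1.3, -0.1]
opening: 0.004
```

Call:
servo_tool(
  series=[0.015,0.034,0,0,0.015,0.034,0,0,0,0,0,0,0,0,0,0],
)

```text
clock: 18.97
eef_pos: [510.5, 154.3, 254.8]
tcp_rot: [3.141, 0.001, -0.152]
contact_force: [-0.1, -0.1, -0.1]
opening: -0.003
```

Call:
servo_tool(
  series=[0,0,-0.0238,0,0,0,-0.0238,0,0,0,-0.0238,0,0,0,-0.0238,0,0.0065,0.0036,0,0,0.0067,0.0029,0,0,0,0,0,0],
)

```text
clock: 19.55
eef_pos: [525.9, 159.3, 161.6]
tcp_rot: [-3.14, -0.003, -0.156]
contact_force: [-0.1, -1.0, 0.1]
opening: 0.002
```

Call:
servo_tool(
  series=[0.007,0.0021,0,0,0,0,0,0,0,0,0,0],
)

```text
clock: 19.8
eef_pos: [531.5, 161.2, 161.1]
tcp_rot: [-3.141, -0.002, -0.156]
contact_force: [-0.9, 1.4, 0.1]
opening: -0.0
```

Call:
servo_tool(
  series=[0.0072,0.0014,0,0,0,0,0,0,0,0,0,0],
)

```text
clock: 20.05
eef_pos: [538.1, 162.5, 160.3]
tcp_rot: [-3.141, -0.0, -0.156]
contact_force: [-0.8, -0.4, -0.3]
opening: 0.001
```

Call:
servo_tool(
  series=[0.0073,0.0006,0,0,0,0,0,0,0,0,0,0],
)

```text
clock: 20.3
eef_pos: [544.9, 162.9, 159.8]
tcp_rot: [3.141, 0.001, -0.156]
contact_force: [-0.7, -1.2, -0.3]
opening: 0.002
```

Call:
servo_tool(
  series=[0.0073,-0.0005,0,0,0,0,0,0,0,0,0,0],
)

```text
clock: 20.55
eef_pos: [552.2, 162.4, 159.8]
tcp_rot: [3.141, 0.001, -0.156]
contact_force: [-2.1, -1.1, -0.3]
opening: -0.002
```

Call:
servo_tool(
  series=[0.0072,-0.0012,0,0,0,0,0,0,0,0,0,0],
)

```text
clock: 20.8
eef_pos: [559.1, 161.2, 159.8]
tcp_rot: [3.141, 0.001, -0.156]
contact_force: [-2.9, -0.6, -1.4]
opening: 0.001
```

Call:
servo_tool(
  series=[0.0071,-0.0018,0,0,0.0068,-0.0025,0,0,0.0066,-0.0032,0,0,0.0062,-0.0039,0,0,0,0,0,0,0,0,0,0],
)

```text
clock: 21.3
eef_pos: [585.1, 150.1, 159.5]
tcp_rot: [3.142, 0.003, -0.156]
contact_force: [-6.5, 2.0, -1.3]
opening: 0.002
```

Call:
servo_tool(
  series=[0.0058,-0.0045,0,0,0.0052,-0.005,0,0,0.0047,-0.0055,0,0,0.004,-0.006,0,0,0.003,-0.0063,0,0,0,0,0,0,0,0,0,0,0,0,0,0],
)

```text
clock: 21.97
eef_pos: [607.1, 124.0, 159.2]
tcp_rot: [-3.14, 0.004, -0.156]
contact_force: [-7.6, 6.8, -3.0]
opening: -0.004
```

Call:
servo_tool(
  series=[-0.001,0.003,0,0,0,0,0,0,0,0,0,0],
)

```text
clock: 22.22
eef_pos: [606.4, 127.1, 159.4]
tcp_rot: [-3.14, 0.003, -0.156]
contact_force: [-6.3, 7.0, -2.4]
opening: -0.0
```

Call:
servo_tool(
  series=[-0.002,0.0035,0,0,0,0,0,0,0,0,0,0],
)

```text
clock: 22.47
eef_pos: [604.8, 130.6, 159.7]
tcp_rot: [-3.14, 0.002, -0.156]
contact_force: [-5.4, 6.8, -3.0]
opening: 0.003
```

Call:
servo_tool(
  series=[-0.004,0.0055,0,0,0,0,0,0,0,0,0,0],
)

```text
clock: 22.72
eef_pos: [601.6, 136.3, 160.1]
tcp_rot: [-3.139, 0.0, -0.156]
contact_force: [-3.4, 7.1, -1.2]
opening: 0.004
```

Call:
servo_tool(
  series=[-0.0045,0.0055,0,0,0,0,0,0,0,0,0,0],
)

```text
clock: 22.97
eef_pos: [597.7, 142.0, 160.5]
tcp_rot: [-3.139, -0.001, -0.155]
contact_force: [-1.8, 8.3, -0.9]
opening: -0.001
```

The key follows the finger back, so the seat is elastic. I'll keep easing off along the arc.

Call:
servo_tool(
  series=[-0.0055,0.0045,0,0,0,0,0,0,-0.006,0.004,0,0,0,0,0,0],
)

```text
clock: 23.3
eef_pos: [585.2, 150.0, 160.5]
tcp_rot: [-3.14, -0.001, -0.155]
contact_force: [-2.4, 4.7, 1.2]
opening: -0.0
```

Call:
servo_tool(
  series=[-0.0062,0.0035,0,0,0,0,0,0,-0.0065,0.0028,0,0,0,0,0,0],
)

```text
clock: 23.63
eef_pos: [571.9, 155.3, 160.0]
tcp_rot: [3.141, 0.001, -0.155]
contact_force: [-2.5, 2.9, 1.3]
opening: -0.001
```

Call:
servo_tool(
  series=[-0.007,0.002,0,0,0,0,0,0,-0.007,0.0015,0,0,0,0,0,0],
)

```text
clock: 23.97
eef_pos: [558.1, 158.2, 159.9]
tcp_rot: [3.141, 0.001, -0.156]
contact_force: [0.8, 0.0, -0.2]
opening: 0.002
```

Contact was lost gently near x≈560, so the key now stays deeper than after the snap-back. I'll retreat and check.

Call:
servo_tool(
  series=[-0.01,0.003,0,0,-0.01,0.002,0,0,0,0,0.025,0,0,0,0.03,0,0,0,0.035,0,0,0,0.01,0,-0.02,-0.02,0,0,-0.02,-0.035,0,0],
)

```text
clock: 24.63
eef_pos: [499.3, 110.0, 260.8]
tcp_rot: [-3.14, -0.002, -0.153]
contact_force: [-0.4, -1.4, -0.3]
opening: 0.005
```

Call:
servo_tool(
  series=[-0.02,-0.037,0,0,-0.02,-0.037,0,0,-0.02,-0.037,0,0,-0.02,-0.037,0,0,-0.02,-0.037,0,0,-0.02,-0.037,0,0,-0.02,-0.037,0,0,0,0,0,0],
)

```text
clock: 25.3
eef_pos: [356.5, -152.8, 259.7]
tcp_rot: [3.139, 0.001, -0.161]
contact_force: [-0.1, 1.0, -0.8]
opening: 0.003
```

Run:
```python
from h import *
a=avg("scene");b=avg("top");cv2.imwrite('pics/se.png',a);cv2.imwrite('pics/te.png',b)
o=np.zeros((600,800,3),np.uint8)
o[:300,:400]=cv2.resize(a[185:215,215:255],(400,300),interpolation=cv2.INTER_CUBIC)
o[:300,400:]=cv2.resize(b[190:220,220:260],(400,300),interpolation=cv2.INTER_CUBIC)
o[300:,:400]=cv2.resize(a[195:215,240:270],(400,300),interpolation=cv2.INTER_CUBIC)
o[300:,400:]=cv2.resize(b[165:225,180:260],(400,300),interpolation=cv2.INTER_CUBIC)
cv2.imwrite('pics/p6.png',o)
b0=cv2.imread('pics/ta.png')
for nm,(x,y,w,h) in dict(timer=(318,228,40,38),beaker=(240,152,32,34),tube=(138,168,46,40)).items():
    p,q=[cv2.cvtColor(i,6)[y:y+h,x:x+w].astype(np.float32) for i in(b0,b)]
    print(nm,np.round(cv2.phaseCorrelate(p,q)[0],2))
s=sense();print(s['clock'],s['eef_pos'],s['contact_force'])
```

```text
timer [ 0.04 -0.07]
beaker [-0.   0.1]
tube [-0.01  0.  ]
25.9 [ 360.79139672 -147.58126336  259.973051  ] [ 0.7079248   0.57067423 -0.13779865]
```

View pics/p6.png

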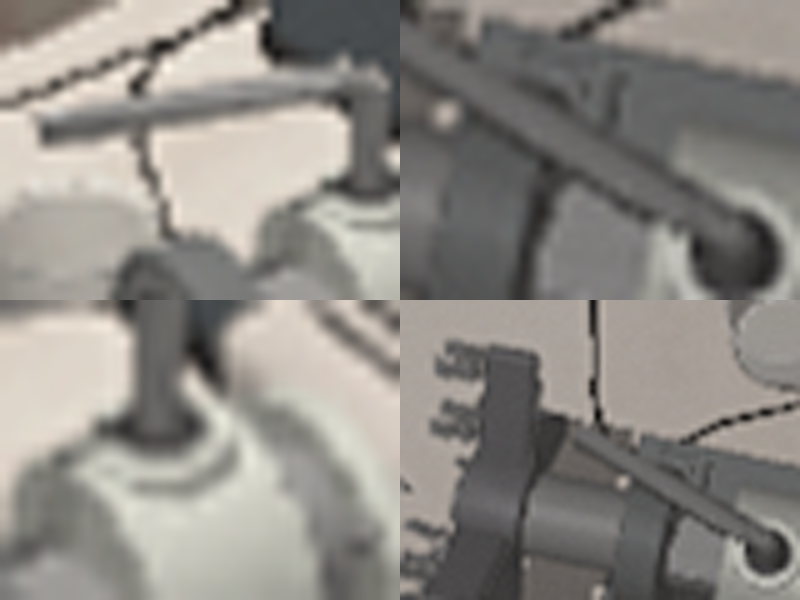

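Run:
```python
from h import *
from scipy.optimize import least_squares
m=[(215.4,191.6),(252.5,212.5),(219.5,198.0),(251.8,192.8)]
def f(p):
    x,y,th,h=p;z=179+h;P=[[x+95*np.cos(th),y+95*np.sin(th),z],[x,y,z]]
    return (np.r_[proj("top",P),proj("scene",P)]-m).ravel()
r=least_squares(f,[545,93,1.,0]);print(r.x.round(2),np.degrees(r.x[2]).round(1),r.fun.round(1))
print(sense()['contact_force'].round(1)); print(sign_off())
```

```text
[548.25  92.79   1.11  -2.39] 63.4 [-0.1  0.   0.5  0.4 -0.7  0.1 -0.1 -0.2]
[ 0.7  0.6 -0.1]
the job is handed in; nothing more can be done
None
```

I turned the rotor until the flat faced the setscrew, tightened the screw onto the flat, and handed the job in at about 26 s of the 72 s allowed. I couldn't measure the head's height well enough to be certain it is within 0.2 mm of flush.

**What I did**
- **Rotor:** I turned it about 110° in two pushes. The top view then showed the flat facing up to within about 10°.
- **Tightening:** I cranked the key about 360° clockwise in the first pass, up to about 16 N, well under the 40 N limit.
- **Second push:** When I let go the first time, the key sprang back about 80°, because the tightened screw is springy. I pushed it again to about 10 N and eased off slowly. It came back again with the finger, but came to rest about 20–25° tighter than after the first release.

**Last checks**
- **Screw height:** Seen from the cameras, the head looks flat in the boss, and a two-camera fit puts it about 2.4 mm below the hub's top, though that fit is only good to about 1.5–2 mm. Working from the turns (about 11.7 mm down from about 10–11 mm proud), it is about 0.5–1.7 mm below. The two disagree on depth, but both put it below the top.
- **On the flat:** It can't have stopped on the round of the shaft. That would have meant starting at least 15 mm proud, and the limit was 13 mm.
- **Key angle:** My estimates of its final position differ, about 57° by eye and 63° by the fit.
- **Loose items:** The timer, beaker and tube showed no measurable movement in the top view, at most 0.1 pixel.
- **Robot:** It was clear of everything at the end.

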